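Clamp a walnut in the nut vice, stopping at the first slip of the clutch

TASK

Lay the walnut in the trough of the nut vice, between the stop block and the jaw, and let go of it. Then wind the vice's square thumb head clockwise until its drag clutch first slips, so that the nut is firmly clamped, and stop there: the clutch must have slipped a little (a millimetre or more between the brass ticks on skirt and collar), but by no more than 12 mm. Do not crush the walnut, and leave the cutters and boxes on the table alone.

Things in the scene. Friction and masses are not known exactly. Their poses are not given: they have to be found in the camera images.
- walnut: The only walnut, brown and rough, an uneven ball 30 to 32 mm across, 10 to 17 g, lying loose on the table. Origin: underside of the nut as it lies at the start (it turns with the nut). The shell cracks at 40 N.
- walnut_mid (a point): The middle of the walnut, 16 mm above the table at the start, 24 mm when it lies in the trough.
- nut_vice: Nut vice fixed to the table: wooden base 70 mm (x) by 200 mm (y), 8 mm thick; origin under the middle of the base, z up. Along its y axis from the -y end: steel stop block (34 mm wide, top at z = 42 mm), trough, steel jaw (30 mm wide, 44 mm high), grey gear housing (50 by 64 mm, 36 mm high, centre y = +56 mm) with the thumb head on it.
- nut_seat (a point): Trough floor (z = 8 mm) at x = 0, y = -31 mm in the vice; set the walnut's middle over it. Rails 22 mm apart, 5 mm high, run along y beside it; open towards +x and -x, so fingers closing along the vice's x have room. Jaw face at y = -13 mm at the start; stop face at y = -48 to -58 mm, set anew every time. 1 rad of winding moves the jaw 7 mm towards the stop, pushing the nut along (26 mm at most).
- thumb_head: Steel square thumb head 24 by 24 mm, z = 46 to 71 mm; origin on the table plane, on its upright turning axis. Flats along its own x and y, at the start those of the vice. Wind clockwise seen from above, at about 0.14 N m. It sits on a springy shaft (2 N m per rad): it leads the screw by 0.07 rad when winding, by 0.13 rad at slip, and springs back so far when let go.
- screw_axis (a point): Housing top (z = 36 mm) on the head's axis, x = 0, y = +56 mm in the vice. Below the head a round skirt (38 mm across) on a dark collar (44 mm), each with a brass tick 21.5 mm from the axis, in line at the start. When the nut holds the jaw, torque climbs over 0.1 to 0.5 rad to a steady 0.27 N m: skirt slips on collar, 12 mm in 0.56 rad. The jaw keeps its 19 N when the head is let go.
- cutter_round: Bystander: round tinplate pastry cutter with a bow handle, 66 mm across, 41 mm high, beyond and left of the vice. Origin at its underside.
- cutter_fluted: Bystander: fluted tinplate pastry cutter with a bow handle, 54 mm across, 39 mm high. Origin at its underside.
- blue_box: Bystander: blue and white patterned box, 73 by 107 by 34 mm. Origin at its underside.
- matchbox: Bystander: matchbox, 36 by 52 by 14 mm. Origin at its underside.
Mind the look-alikes: they are no part of the job. Several things have the shape of the walnut; the one meant has the colours described above.

How it is judged:
By the outcome, as a careful person would: the job done as asked, in the order asked, and still so for the second after the job is handed in, with the robot touching nothing.
It also fails if it takes over 72 s, if anything falls off the work surface, if the arm or the gripper's body presses on something with over 40 N, if the wrist force passes 120 N, or if a joint passes its speed limit or range.

ROBOT

A 6-joint arm with a two-finger parallel gripper is mounted at the origin on the work surface; the furniture and walls round the work are solid. World frame = base frame: x ahead of the robot, y to its left, z up, the work surface at z = 0. Lengths are in m, angles in rad, forces in N, time in s.
With the tool pointing down it reaches from about 0.3 to 0.875 m from the base axis. Payload 6.4 kg.
Tool frame: the origin (TCP) lies between the finger pads; the fingertips stand 25 mm ahead of it and the grasp point (between the pads) lies 6 mm ahead of it; z points along the fingers, y is the line along which they close (so a half turn about z gives the same grasp; the last joint's range is limited). The gripper opens to 85 mm and grips with 20 to 120 N. Pads are 22 mm wide; open, the fingers measure 114 mm over their backs; the gripper's body (76 mm by 85 mm) begins 54 mm behind the grasp point. The pads swing forward as they close: fully open they stand 13 mm farther back than shut.
Start: joints at [-1.398, 0.181, 1.607, -0, 1.354, -0.206], TCP at [0.213, -0.534, 0.256] pointing down, gripper open.
Joint ranges: [-2.99, 2.99], [-0.89, 2.07], [0.3, 2.58], [-1.14, 4.28], [0, 2.63], [-3.12, 3.12]. Speed limits (rad/s): [2.57, 2.57, 3.01, 3.14, 3.14, 3.14].

INTERFACE

Orientations are given as a unit quaternion [w, x, y, z].
In Python, from bench import ctrl gives the robot as it stands.
- The arm moves only by the tool servo_tool, never from a script. Its argument "series" is text: rows parted by semicolons, each of 7 numbers parted by spaces: the gripper command: -1 is fully open, 1 is shut, values between are in proportion, then the shift along the tool's x, y, z in m, then the turn, a rotation vector about the tool's x, y, z in degrees. A call has 1 to 12 rows; each row is the pose to reach, as a shift and turn from the pose commanded when the call began, along the tool's axes at that moment; what a row does not reach only later rows make up. A row lasts 1/12 s, in which the tool goes at most 41.7 mm and 7.16 degrees, less where a joint would pass 70% of its speed; a pose out of reach is approached as far as the arm can. A call with a gripper value outside its range is refused whole. The fingers move at their own pace and stop on an object; the grip force is fixed at half the most. Time passes only in rows, so rows that repeat a pose let the fingers close. It gives the time, the measured TCP pose, the force, the opening and the grip force at its end, in the units of the state.
- ctrl.get_obs(): the state, without advancing time (a new reading comes with each control period).
- ctrl.camera(name): name is "scene" or "top"; returns a dict with "img" (480x640x3 uint8, red, green, blue), "z_map" (480x640 float32, m along the optical axis (not along the pixel's ray), 0 where there is no reading), "fovy" (degrees; the focal length in pixels is half the picture's height over the tangent of half this angle, whatever the lens; pixels are square), "cx", "cy" (the principal point, pixels), "extrinsics" (4x4, takes a point from camera to world coordinates). Camera axes: x right, y down, z forward; pixel columns grow to the right and rows downward; lengths in m; the calibration is good to about 2 mm. A picture is of the moment at which its call begins.
- ctrl.hand_in(): hands the job in; it is judged then, once.
The state is a dict: "time_s": time; "q": joint angles; "dq": joint speeds; "joint_efforts": joint torques, N m; "eef_pos": TCP position; "eef_rot": TCP orientation; "wrist_force": force on the tool from outside, world axes, zero at the start; "torque": the same for the moment, N m; "opening": opening from 0.0 (shut) to 1.0 (fully open); "grasp_force": force on a finger pad.
Only numpy, scipy, OpenCV 4.12 (cv2) and the standard library are available. Lean on these libraries where they do the work, as an engineer would, in place of code of your own. Each camera call takes 0.05 s, during which the arm holds its last target. There are 200 camera calls.

## Working session

There is one attempt and no reset: what is moved stays moved. The work goes in short steps, Python scripts to look and compute and a tool call to move; the robot and the scene stay as the last step left them, time stands still between calls to the robot, and variables do not carry over. Pictures are saved under pics/ and viewed, at most 10 in all, crops included, and the job is handed in when it is done.

Besides the shell and the picture viewer there is one more tool, called after "Call:" as name(argument=value, ...) on one line, values as JSON. servo_tool: Moves the arm, as the interface text tells. Its arguments: {"type":"object","properties":{"series":{"type":"string"}},"required":["series"]}

```bash
mkdir -p pics; cat > h.py <<'E'
import numpy as np, cv2
from bench import ctrl
def cam(n):
    c=ctrl.camera(n); c['f']=240/np.tan(np.radians(c['fovy'])/2); return c
def pts(c):
    v,u=np.mgrid[0:480,0:640]; z=c['z_map']
    p=np.stack([(u-c['cx'])/c['f']*z,(v-c['cy'])/c['f']*z,z],-1)
    E=c['extrinsics']; return p@E[:3,:3].T+E[:3,3]
def ray(c,u,v,h):
    E=c['extrinsics']; d=E[:3,:3]@np.array([(u-c['cx'])/c['f'],(v-c['cy'])/c['f'],1]); o=E[:3,3]
    return o+d*(h-o[2])/d[2]
def save(c,n): cv2.imwrite('pics/'+n,c['img'][...,::-1])
E
python3 - <<'E'
from h import *
for n in('top','scene'):
    c=cam(n); save(c,n+'0.png'); print(n,c['f'],c['cx'],c['cy'],c['extrinsics'].round(3).tolist())
print(ctrl.get_obs())
E
```

```text
top 484.1937828717209 319.3253217945241 238.67030799305044 [[-0.009, -0.982, 0.186, 0.266], [-1.0, 0.008, -0.005, 0.051], [0.003, -0.186, -0.982, 0.945], [0.0, 0.0, 0.0, 1.0]]
scene 525.5378910590404 311.3482522632804 245.32283939946424 [[0.774, -0.252, 0.581, -0.068], [-0.633, -0.325, 0.702, -0.53], [0.012, -0.911, -0.412, 0.411], [0.0, 0.0, 0.0, 1.0]]
{'time_s': 0.1, 'q': array([-1.39827401e+00,  1.81489431e-01,  1.60789681e+00,  4.96148730e-06,
        1.35380459e+00, -2.06301397e-01]), 'dq': array([-0.00097483, -0.00142681, -0.00217498, -0.00248302,  0.0011673 ,
        0.0013007 ]), 'joint_efforts': array([ 2.35261905e-05, -4.45877552e+01, -3.52239239e+01, -3.88716189e-04,
        4.05160550e-03,  1.92722263e-05]), 'eef_pos': array([ 0.21258817, -0.53376851,  0.25546687]), 'eef_rot': array([-7.98933646e-04,  9.82114928e-01,  1.88280719e-01,  1.59173902e-05]), 'wrist_force': array([-0.17026376,  0.82756634,  0.08143908]), 'torque': array([ 0.01833038,  0.06204056, -0.00563698]), 'grasp_force': 0.0, 'opening': 0.998700230448671}
```

View pics/top0.png

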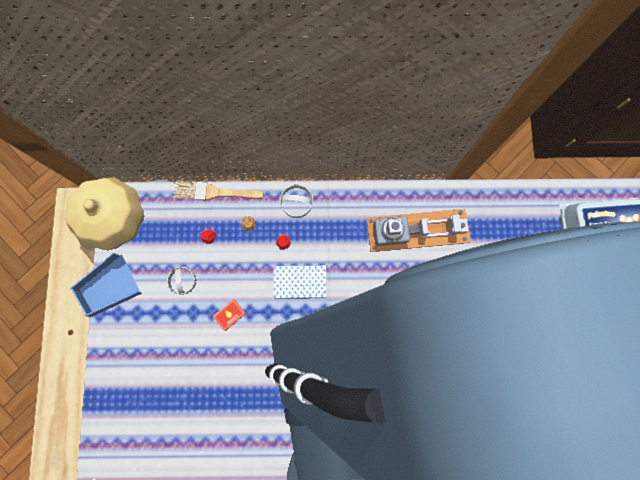

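View pics/scene0.png

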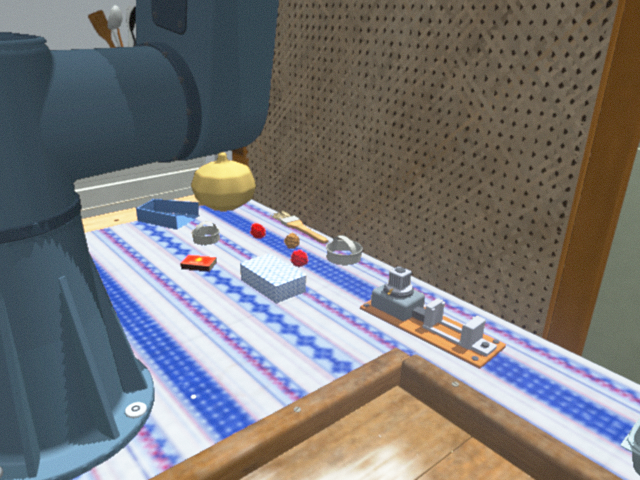

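The walnut candidates in the top view are brown (248,223), red (208,236) and red (283,242). The brown one fits the description. The vice spans about (369–469, 210–250), with its head on the left, towards world +y. Next I'll measure these and check one close crop.

```bash
python3 - <<'E'
from h import *
c=cam('top'); P=pts(c); s=cam('scene'); Q=pts(s)
hsv=cv2.cvtColor(c['img'],cv2.COLOR_RGB2HSV)
a=c['img'][200:255,190:310]; b=c['img'][200:260,360:480]
cv2.imwrite('pics/crop.png',np.vstack([cv2.resize(a,(720,250),interpolation=cv2.INTER_NEAREST),cv2.resize(b,(720,340),interpolation=cv2.INTER_CUBIC)])[...,::-1])
def comp(name,c,P,roi,mask):
    m=np.zeros((480,640),np.uint8); r=roi; m[r[1]:r[3],r[0]:r[2]]=mask[r[1]:r[3],r[0]:r[2]]
    v,u=np.nonzero(m); print(name,len(u),u.mean(),v.mean()); return m,u.mean(),v.mean()
br=((hsv[...,0]<25)&(hsv[...,1]>90)).astype(np.uint8)
m,u,v=comp('nut',c,P,(238,213,260,233),br); print(ray(c,u,v,.016),P[m>0].max(0))
hs=cv2.cvtColor(s['img'],cv2.COLOR_RGB2HSV)
m,u,v=comp('nutS',s,Q,(280,231,303,250),((hs[...,0]<25)&(hs[...,1]>90)).astype(np.uint8)); print(ray(s,u,v,.016))
# vice base: brown contour
R=np.zeros((480,640),np.uint8); R[205:256,362:476]=1
m=((br>0)|(P[...,2]>.005)).astype(np.uint8)*R
m=cv2.morphologyEx(m,cv2.MORPH_CLOSE,np.ones((5,5)))
k=max(cv2.findContours(m,0,2)[0],key=cv2.contourArea); print('nk',cv2.contourArea(k))
bm=(br*R).astype(bool)&(abs(P[...,2]-.008)<.006)
w=P[bm][:,:2]; (cx,sz,an)=cv2.minAreaRect((w*1000).astype(np.float32)); print('base pts',bm.sum(),cx,sz,an)
for lo,hi in((.062,.08),(.028,.041),(.0415,.055)):
  for nm,PP in(('t',P),('s',Q)):
    x=PP.reshape(-1,3); x=x[(x[:,2]>lo)&(x[:,2]<hi)&(abs(x[:,0]-cx[0]/1e3)<.06)&(abs(x[:,1]-cx[1]/1e3)<.11)]
    if len(x)>5: print(nm,lo,hi,len(x),x.mean(0).round(4),cv2.minAreaRect((x[:,:2]*1000).astype(np.float32)))
E
```

```text
nut 146 247.92465753424656 223.32876712328766
[0.4739924  0.18692651 0.016     ] [0.48535374 0.19812681 0.03580388]
nutS 144 291.65277777777777 240.125
[0.47522625 0.18464803 0.016     ]
nk 4480.0
base pts 1678 (460.23626708984375, -148.53463745117188) (69.57006072998047, 198.7799530029297) 4.823491096496582
t 0.062 0.08 179 [ 0.4551 -0.0927  0.0705] ((455.979736328125, -93.34757995605469), (24.90862274169922, 24.487743377685547), 5.9168009757995605)
s 0.062 0.08 226 [ 0.4534 -0.0978  0.0684] ((457.7297058105469, -94.65896606445312), (26.96816062927246, 25.21728515625), 6.081648349761963)
t 0.028 0.041 598 [ 0.4551 -0.1143  0.0357] ((460.33465576171875, -142.1976776123047), (50.35297775268555, 163.02633666992188), 5.416686058044434)
s 0.028 0.041 977 [ 0.4519 -0.1398  0.0345] ((462.3637390136719, -143.84625244140625), (50.39534378051758, 163.5157928466797), 8.437657356262207)
t 0.0415 0.055 321 [ 0.4561 -0.1294  0.0444] ((456.5902404785156, -147.24102783203125), (45.31706619262695, 150.7671661376953), 2.75860857963562)
s 0.0415 0.055 469 [ 0.4553 -0.1308  0.0453] ((461.2876281738281, -148.91183471679688), (40.17509460449219, 150.98985290527344), 7.844759941101074)
```

View pics/crop.png

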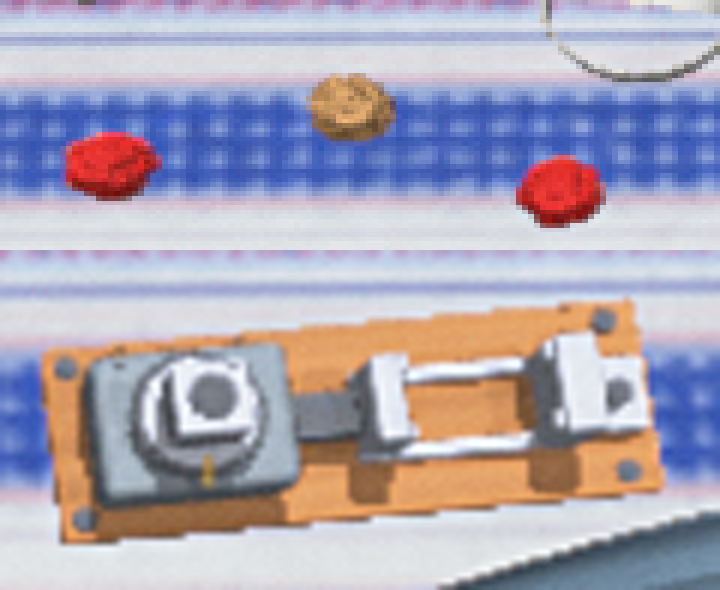

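The crop confirms the choice: the brown nut is at (248,223) and both others are red. In the vice crop the head, jaw and stop run left to right, and the tick is on the head's near side. Vice yaw is about +5°, the nut is at (.4745,.186), the seat at (.463,-.179) and the head at (.456,-.093).

```bash
cat >> h.py <<'E'
def go(x,y,z,ang):
    "shift in current tool axes (mm) and turn about tool z (deg) to bring the TCP there; ang = world angle of tool x"
    from scipy.spatial.transform import Rotation as R
    o=ctrl.get_obs(); w=o['eef_rot']; r=R.from_quat([*w[1:],w[0]])
    t=R.from_euler('z',ang,degrees=True)*R.from_euler('x',180,degrees=True)
    print('shift mm',(r.inv().apply(np.array([x,y,z])-o['eef_pos'])*1e3).round(1),'turn',np.degrees((r.inv()*t).as_rotvec()).round(2),'t',o['time_s'])
E
python3 - <<'E'
from h import *
go(.4745,.1858,.15,95)
c=cam('top');P=pts(c)
print(ray(c,283,242,.016),ray(c,208,236,.016))
print('wall x', [np.round(P[r,c_],3).tolist() for r,c_ in((170,250),(150,380),(180,420))])
E
```

```text
shift mm [ 509.5 -571.8  106.4] turn [-4.00e-02 -5.00e-02 -7.33e+01] t 0.2
[0.43613191 0.11784612 0.016     ] [0.44926649 0.26444041 0.016     ]
wall x [[0.615, 0.198, -0.075], [0.61, -0.073, 0.051], [0.566, -0.16, -0.002]]
```

Call:
servo_tool(series="-1 255 -286 0 0 0 -36;-1 0.255 -0.286 0 0 0 -36")

```text
time_s: 0.42
eef_pos: [0.2406, -0.456, 0.2553]
eef_rot: [-0.001, 0.951, 0.311, 0.0]
wrist_force: [1.0, 0.8, 0.8]
opening: 0.999
grasp_force: 0.0
```

I typed 255 instead of 0.255 in the first row. The step limit caught it and the direction was the same, so I'm carrying on from the new pose.

```bash
python3 -c "
from h import *
go(.4745,.1858,.15,95)"
```

```text
shift mm [ 567.6 -379.8  106.1] turn [-5.000e-02 -6.000e-02 -5.881e+01] t 0.4167
```

Call:
servo_tool(series="-0.4 0.568 -0.38 0 0 0 -58.8;-0.4 0.568 -0.38 0 0 0 -58.8;-0.4 0.568 -0.38 0 0 0 -58.8;-0.4 0.568 -0.38 0 0 0 -58.8;-0.4 0.568 -0.38 0 0 0 -58.8;-0.4 0.568 -0.38 0 0 0 -58.8;-0.4 0.568 -0.38 0 0 0 -58.8;-0.4 0.568 -0.38 0 0 0 -58.8;-0.4 0.568 -0.38 0 0 0 -58.8;-0.4 0.568 -0.38 0 0 0 -58.8;-0.4 0.568 -0.38 0 0 0 -58.8;-0.4 0.568 -0.38 0 0 0 -58.8")

```text
time_s: 1.42
eef_pos: [0.414, 0.0155, 0.2566]
eef_rot: [0.001, 0.677, 0.736, 0.0]
wrist_force: [0.6, -1.0, 0.6]
opening: 0.701
grasp_force: 0.0
```

```bash
python3 -c "
from h import *
go(.4745,.1858,.10,95)"
```

```text
shift mm [164.7  74.5 156.6] turn [ 0.07  0.03 -0.17] t 1.4167
```

Call:
servo_tool(series="-0.4 0.162 0.074 0.05 0 0 0;-0.4 0.162 0.074 0.1 0 0 0;-0.4 0.162 0.074 0.156 0 0 0;-0.4 0.162 0.074 0.156 0 0 0;-0.4 0.162 0.074 0.156 0 0 0;-0.4 0.162 0.074 0.156 0 0 0;-0.4 0.162 0.074 0.156 0 0 0;-0.4 0.162 0.074 0.156 0 0 0;-0.4 0.162 0.074 0.156 0 0 0")

```text
time_s: 2.17
eef_pos: [0.4741, 0.1808, 0.1008]
eef_rot: [0.0, 0.676, 0.736, 0.0]
wrist_force: [1.0, -0.5, 0.5]
opening: 0.701
grasp_force: 0.0
```

```bash
python3 - <<'E'
from h import *
go(.4745,.1858,.031,95)
s=cam('scene');save(s,'s1.png')
cv2.imwrite('pics/s1c.png',cv2.resize(s['img'][130:290,200:400],(800,600))[...,::-1])
E
```

```text
shift mm [ 5.   0.8 69.8] turn [ 0.02  0.02 -0.14] t 2.1667
```

View pics/s1c.png

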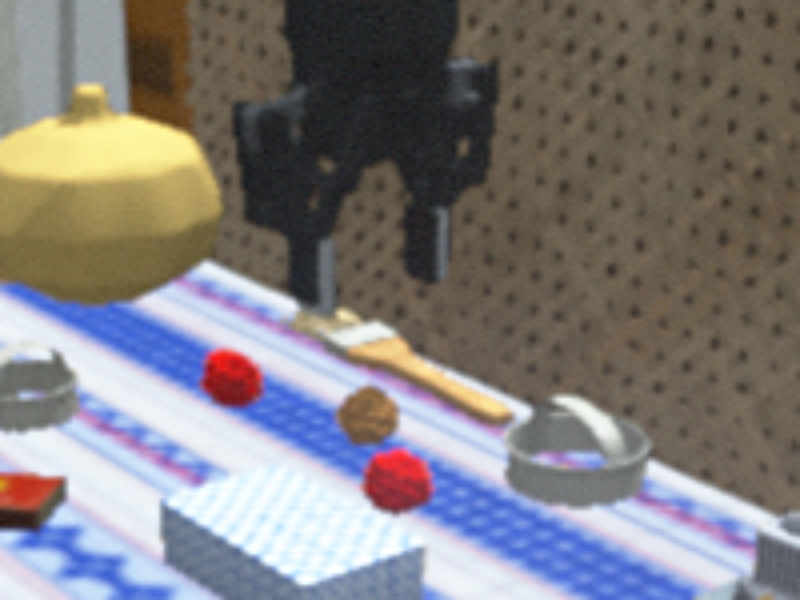

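The close view shows the open gripper straight above the brown nut at crop (368,415). Nothing is under the fingers, and the red balls at (232,377) and (398,480) are clear.

Call:
servo_tool(series="-0.4 0.004 0.001 0.02 0 0 0;-0.4 0.004 0.001 0.04 0 0 0;-0.4 0.004 0.001 0.055 0 0 0;-0.4 0.004 0.001 0.065 0 0 0;-0.4 0.004 0.001 0.07 0 0 0;-0.4 0.004 0.001 0.07 0 0 0;0.1 0.004 0.001 0.07 0 0 0;0.1 0.004 0.001 0.07 0 0 0;0.1 0.004 0.001 0.07 0 0 0;0.1 0.004 0.001 0.07 0 0 0")

```text
time_s: 3.05
eef_pos: [0.4751, 0.1851, 0.0311]
eef_rot: [0.0, 0.677, 0.736, 0.001]
wrist_force: [0.7, 0.6, -0.2]
opening: 0.452
grasp_force: 0.0
```

```bash
python3 - <<'E'
from h import *
go(.4745,.1858,.031,95)
s=cam('scene');P=pts(s)
cv2.imwrite('pics/s2c.png',cv2.resize(s['img'][180:270,240:360],(800,600),interpolation=cv2.INTER_CUBIC)[...,::-1])
E
```

```text
shift mm [ 0.7 -0.5  0.1] turn [ 0.08 -0.   -0.17] t 3.05
```

View pics/s2c.png

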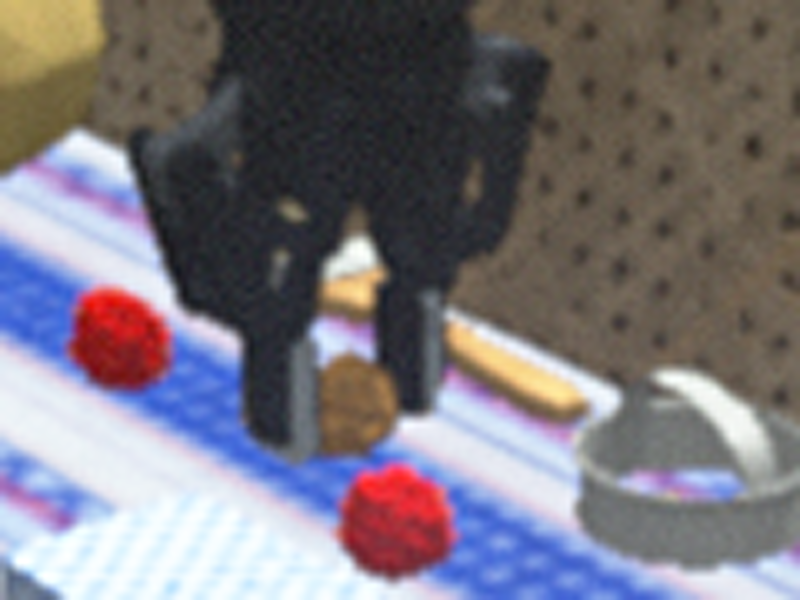

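The nut at crop (355,400) lies between the two fingers, with the tips near the table. I'll close gently by position, because full grip (60 N) would crack the shell.

Call:
servo_tool(series="0.2 0 0 0 0 0 0;0.25 0 0 0 0 0 0;0.25 0 0 0 0 0 0;0.25 0 0 0 0 0 0")

```text
time_s: 3.43
eef_pos: [0.4745, 0.1851, 0.0303]
eef_rot: [0.0, 0.677, 0.736, 0.0]
wrist_force: [-0.5, 0.4, -0.6]
opening: 0.376
grasp_force: 0.1
```

Call:
servo_tool(series="0.28 0 0 0 0 0 0;0.28 0 0 0 0 0 0;0.28 0 0 0 0 0 0")

```text
time_s: 3.68
eef_pos: [0.4746, 0.1851, 0.0304]
eef_rot: [0.0, 0.677, 0.736, 0.0]
wrist_force: [0.5, 0.6, 1.0]
opening: 0.362
grasp_force: 3.9
```

Call:
servo_tool(series="0.29 0 0 0 0 0 0;0.29 0 0 0 0 0 0;0.29 0 0 0 0 0 0")

```text
time_s: 3.93
eef_pos: [0.4746, 0.1851, 0.0304]
eef_rot: [0.0, 0.677, 0.736, 0.0]
wrist_force: [-0.7, 0.8, 1.4]
opening: 0.355
grasp_force: 7.2
```

Call:
servo_tool(series="0.29 0 0 -0.02 0 0 0;0.29 0 0 -0.05 0 0 0;0.29 0 0 -0.09 0 0 0;0.29 0 0 -0.13 0 0 0;0.29 0 0 -0.13 0 0 0;0.29 0 0 -0.13 0 0 0")

```text
time_s: 4.43
eef_pos: [0.4763, 0.1854, 0.1629]
eef_rot: [0.002, 0.677, 0.736, 0.002]
wrist_force: [-0.5, 0.2, -0.6]
opening: 0.357
grasp_force: 7.1
```

```bash
python3 - <<'E'
from h import *
go(.463,-.179,.16,95)
E
```

```text
shift mm [-361.9  -44.     2.6] turn [ 0.34 -0.02 -0.17] t 4.4333
```

Held at 7 N. Next I carry it over the vice.

Call:
servo_tool(series="0.29 -0.03 -0.004 0 0 0 0;0.29 -0.06 -0.007 0 0 0 0;0.29 -0.095 -0.011 0 0 0 0;0.29 -0.13 -0.016 0 0 0 0;0.29 -0.165 -0.02 0 0 0 0;0.29 -0.2 -0.024 0 0 0 0;0.29 -0.235 -0.028 0 0 0 0;0.29 -0.27 -0.033 0 0 0 0;0.29 -0.305 -0.037 0 0 0 0;0.29 -0.34 -0.042 0 0 0 0;0.29 -0.362 -0.044 0 0 0 0;0.29 -0.362 -0.044 0 0 0 0")

```text
time_s: 5.43
eef_pos: [0.4601, -0.183, 0.1586]
eef_rot: [-0.001, 0.678, 0.735, -0.001]
wrist_force: [-0.5, -0.2, 0.1]
opening: 0.361
grasp_force: 7.1
```

Call:
servo_tool(series="0.29 0 0 0.01 0 0 0;0.29 0 0 0.025 0 0 0;0.29 0 0 0.045 0 0 0;0.29 0 0 0.055 0 0 0;0.29 0 0 0.06 0 0 0;0.29 0 0 0.06 0 0 0;0.29 0 0 0.06 0 0 0")

```text
time_s: 6.02
eef_pos: [0.4611, -0.1787, 0.1001]
eef_rot: [-0.0, 0.676, 0.737, -0.0]
wrist_force: [0.3, -0.3, -0.3]
opening: 0.362
grasp_force: 7.1
```

```bash
python3 - <<'E'
from h import *
go(.463,-.179,.060,95)
s=cam('scene');P=pts(s)
cv2.imwrite('pics/s3c.png',cv2.resize(s['img'][225:375,345:545],(800,600),interpolation=cv2.INTER_CUBIC)[...,::-1])
E
```

```text
shift mm [-0.5  1.9 40.1] turn [-0.03 -0.03 -0.13] t 6.0167
```

View pics/s3c.png

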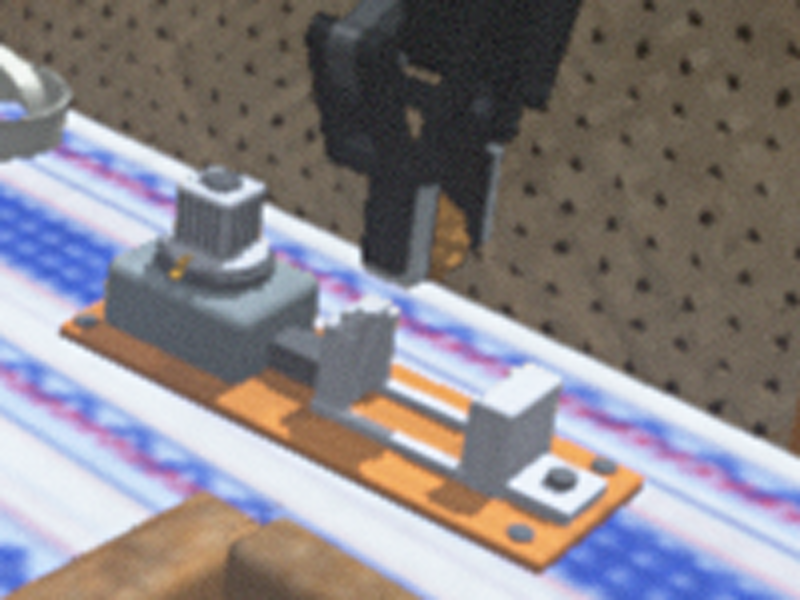

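The nut hangs between the finger pads (crop 450,230), above and behind the gap between the jaw (355,355) and the stop (515,420). I'll lower it into the gap.

Call:
servo_tool(series="0.29 0 0.001 0.015 0 0 0;0.29 0 0.0015 0.03 0 0 0;0.29 0 0.002 0.045 0 0 0;0.29 0 0.002 0.05 0 0 0;0.29 0 0.002 0.05 0 0 0;0.29 0 0.002 0.05 0 0 0")

```text
time_s: 6.57
eef_pos: [0.4635, -0.1794, 0.051]
eef_rot: [0.0, 0.677, 0.736, 0.0]
wrist_force: [-0.6, 0.2, 0.4]
opening: 0.356
grasp_force: 7.1
```

```bash
python3 - <<'E'
from h import *
go(.463,-.179,.039,95)
E
```

```text
shift mm [ 0.5 -0.5 12. ] turn [ 0.03  0.03 -0.17] t 6.5667
```

Call:
servo_tool(series="0.29 0 0 0.004 0 0 0;0.29 0 0 0.008 0 0 0;0.29 0 0 0.0105 0 0 0;0.29 0 0 0.0115 0 0 0;0.29 0 0 0.0115 0 0 0;0.29 0 0 0.0115 0 0 0")

```text
time_s: 7.07
eef_pos: [0.4644, -0.1797, 0.0396]
eef_rot: [0.001, 0.677, 0.736, 0.0]
wrist_force: [5.0, 1.2, 3.1]
opening: 0.356
grasp_force: 5.5
```

Slight contact with a rail at 5 N, pushing +x. I'll release it slowly so the nut centres itself.

Call:
servo_tool(series="0.27 0 0 0.0115 0 0 0;0.25 0 0 0.0115 0 0 0;0.22 0 0 0.0115 0 0 0;0.18 0 0 0.0115 0 0 0;0.1 0 0 0.0115 0 0 0;0 0 0 0.0115 0 0 0;-0.2 0 0 0.0115 0 0 0;-0.2 0 0 0.0115 0 0 0;-0.2 0 0 0.0115 0 0 0")

```text
time_s: 7.82
eef_pos: [0.4664, -0.1809, 0.0298]
eef_rot: [0.004, 0.677, 0.736, 0.001]
wrist_force: [7.6, 1.4, 14.1]
opening: 0.601
grasp_force: 7.1
```

Call:
servo_tool(series="-0.2 0 0 -0.02 0 0 0;-0.2 0 0 -0.05 0 0 0;-0.2 0 0 -0.09 0 0 0;-0.2 0.03 0 -0.10 0 0 0;-0.2 0.065 0 -0.10 0 0 0;-0.2 0.087 0 -0.10 0 0 0;-0.2 0.087 0 -0.10 0 0 0;-0.2 0.087 0 -0.10 0 0 0")

```text
time_s: 8.48
eef_pos: [0.4547, -0.0913, 0.1267]
eef_rot: [-0.001, 0.676, 0.737, -0.001]
wrist_force: [-0.1, -0.1, 0.3]
opening: 0.599
grasp_force: 0.0
```

```bash
python3 - <<'E'
from h import *
go(.456,-.0932,.077,95)
s=cam('scene');t=cam('top');save(t,'t4.png')
cv2.imwrite('pics/s4c.png',np.hstack([cv2.resize(s['img'][225:375,345:545],(400,300),interpolation=cv2.INTER_CUBIC),cv2.resize(t['img'][195:270,360:460+0],(400,300),interpolation=cv2.INTER_CUBIC)])[...,::-1])
h=cv2.cvtColor(s['img'],cv2.COLOR_RGB2HSV)
E
```

```text
shift mm [-2.   1.2 49.7] turn [-0.12 -0.03 -0.03] t 8.4833
```

View pics/s4c.png

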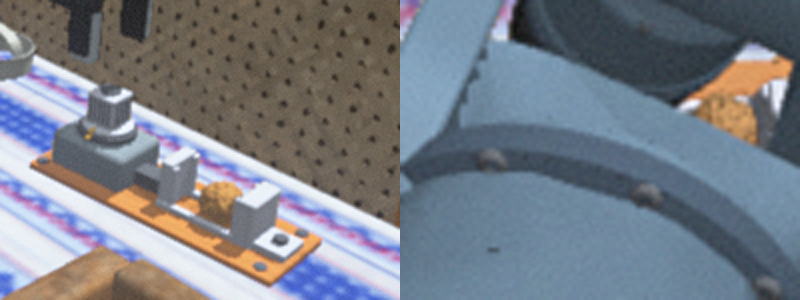

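I repeated the 0.0115 drop in the release call, so the fingers went 10 mm too low and pressed the rails at 14 N, which is within limits. The picture shows the nut seated at crop (220,203) between jaw (180,178) and stop (257,210). Next is the head.

Call:
servo_tool(series="-0.2 -0.002 0.0015 0.02 0 0 0;-0.2 -0.002 0.0015 0.035 0 0 0;-0.2 -0.002 0.0015 0.045 0 0 0;-0.2 -0.002 0.0015 0.051 0 0 0;-0.2 -0.002 0.0015 0.051 0 0 0;-0.2 -0.002 0.0015 0.051 0 0 0;-0.2 -0.002 0.0015 0.051 0 0 0")

```text
time_s: 9.17
eef_pos: [0.4579, -0.0948, 0.0769]
eef_rot: [0.0, 0.677, 0.736, 0.0]
wrist_force: [0.0, -0.4, -0.4]
opening: 0.6
grasp_force: 0.0
```

```bash
python3 - <<'E'
from h import *
go(.4565,-.0935,.074,95)
E
```

```text
shift mm [ 1.4 -1.3  2.8] turn [ 0.04  0.03 -0.19] t 9.1667
```

Call:
servo_tool(series="0.2 0.001 -0.001 0.002 0 0 0;0.3 0.001 -0.001 0.002 0 0 0;0.4 0.001 -0.001 0.002 0 0 0;0.42 0.001 -0.001 0.002 0 0 0;0.44 0.001 -0.001 0.002 0 0 0;0.44 0.001 -0.001 0.002 0 0 0;0.44 0.001 -0.001 0.002 0 0 0")

```text
time_s: 9.75
eef_pos: [0.4579, -0.0935, 0.075]
eef_rot: [0.001, 0.677, 0.736, 0.001]
wrist_force: [5.9, 2.4, -1.3]
opening: 0.281
grasp_force: 3.0
```

Call:
servo_tool(series="0.38 0 0 0 0 0 0;0.38 0 0.0015 0 0 0 0;0.44 0 0.0015 0 0 0 0;0.44 0 0.0015 0 0 0 0;0.7 0 0.0015 0 0 0 0;1 0 0.0015 0 0 0 0;1 0 0.0015 0 0 0 0;1 0 0.0015 0 0 0 0")

```text
time_s: 10.42
eef_pos: [0.4581, -0.0934, 0.0746]
eef_rot: [0.0, 0.677, 0.736, 0.0]
wrist_force: [1.8, 1.5, 5.9]
opening: 0.272
grasp_force: 60.9
```

```bash
python3 - <<'E'
from h import *
go(.4575,-.0935,.075,95); o=ctrl.get_obs(); print(o['torque'],o['q'][5])
s=cam('scene'); cv2.imwrite('pics/s5c.png',cv2.resize(s['img'][250:340,350:470],(800,600),interpolation=cv2.INTER_CUBIC)[...,::-1])
E
```

```text
shift mm [-0.1 -0.7 -0.4] turn [ 0.03  0.01 -0.17] t 10.4167
[ 0.21449144 -0.18696087 -0.00415658] -0.5401908391559331
```

View pics/s5c.png

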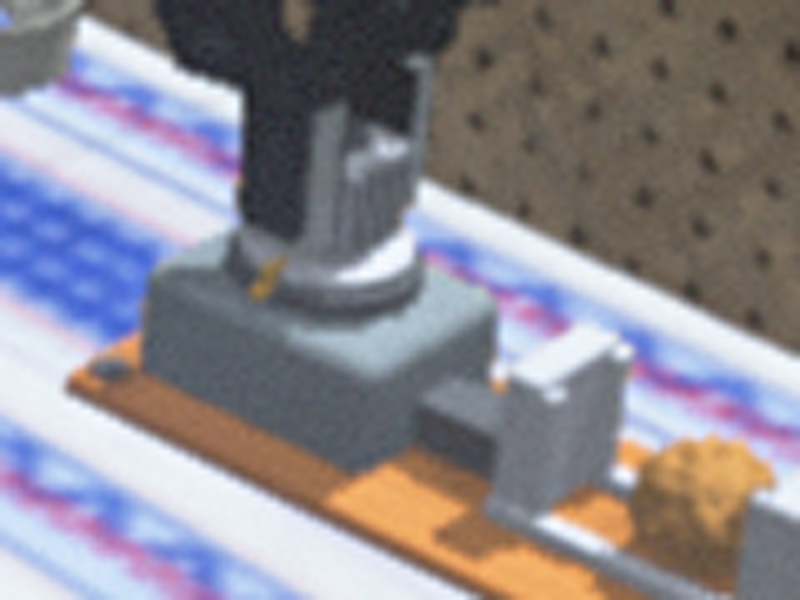

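The head is gripped square, with the ticks in line at crop (268,278) and the nut by the stop at (705,500). I'm winding clockwise (+ about tool z) and watching the torque.

Call:
servo_tool(series="1 0 0 0 0 0 3;1 0 0 0 0 0 6;1 0 0 0 0 0 9;1 0 0 0 0 0 12;1 0 0 0 0 0 15;1 0 0 0 0 0 18;1 0 0 0 0 0 21;1 0 0 0 0 0 24;1 0 0 0 0 0 27;1 0 0 0 0 0 30")

```text
time_s: 11.3
eef_pos: [0.4582, -0.0934, 0.0746]
eef_rot: [0.0, 0.845, 0.535, 0.0]
wrist_force: [2.1, 1.0, 5.5]
opening: 0.265
grasp_force: 61.0
```

```bash
cat >> h.py <<'E'
def st():
    o=ctrl.get_obs(); w=o['eef_rot']; print('t',o['time_s'],'ang',2*np.degrees(np.arctan2(w[2],w[1])),'tq',o['torque'].round(3),'F',o['wrist_force'].round(1),'p',o['eef_pos'].round(4),'q6',o['q'][5].round(3))
E
python3 - <<'E'
from h import *
st(); s=cam('scene');save(s,'w1.png');st()
E
```

```text
t 11.3 ang 64.69520522090362 tq [ 0.267 -0.248  0.141] F [2.1 1.  5.5] p [ 0.4582 -0.0934  0.0746] q6 -0.014
t 11.35 ang 64.50576713452853 tq [ 0.264 -0.26   0.115] F [1.8 1.6 5.3] p [ 0.4582 -0.0934  0.0746] q6 -0.011
```

Call:
servo_tool(series="1 0 0 0 0 0 3;1 0 0 0 0 0 6;1 0 0 0 0 0 9;1 0 0 0 0 0 12;1 0 0 0 0 0 14;1 0 0 0 0 0 16")

```text
time_s: 11.85
eef_pos: [0.4582, -0.0934, 0.0746]
eef_rot: [0.0, 0.911, 0.413, 0.0]
wrist_force: [2.5, 1.4, 5.3]
opening: 0.265
grasp_force: 61.0
```

```bash
python3 - <<'E'
from h import *
st(); s=cam('scene');P=pts(s)
a=s['img'][250:340,350:500]
cv2.imwrite('pics/w2.png',cv2.resize(a,(800,480),interpolation=cv2.INTER_CUBIC)[...,::-1])
E
```

```text
t 11.85 ang 48.74088560760754 tq [ 0.359 -0.195  0.111] F [2.5 1.4 5.3] p [ 0.4582 -0.0934  0.0746] q6 0.264
```

View pics/w2.png

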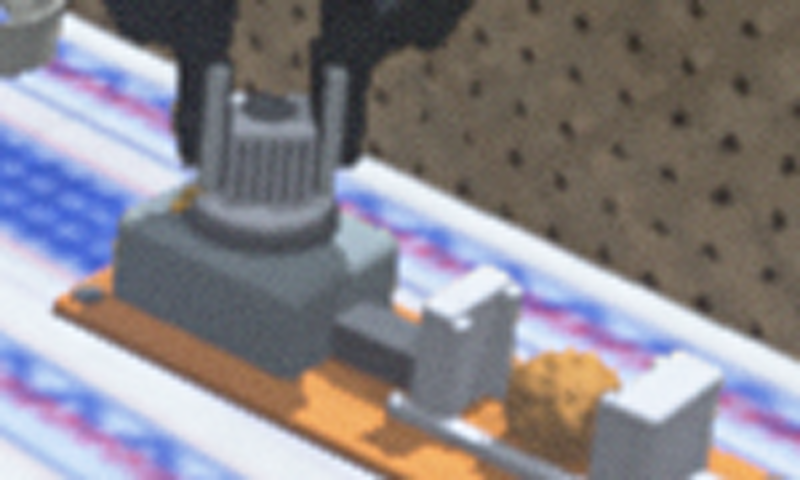

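The jaw at crop (465,345) is still a few mm short of the nut at (565,400). The ticks, still in line at (185,200), are turning out of view, so I'll work on torque in small steps.

Call:
servo_tool(series="1 0 0 0 0 0 3;1 0 0 0 0 0 6;1 0 0 0 0 0 9;1 0 0 0 0 0 12")

```text
time_s: 12.23
eef_pos: [0.4583, -0.0934, 0.0746]
eef_rot: [0.0, 0.949, 0.315, 0.0]
wrist_force: [1.8, 0.5, 4.5]
opening: 0.27
grasp_force: 61.0
```

```bash
cat >> h.py <<'E'
def tq(n=4):
    v=[ctrl.get_obs()['torque'][2]]
    for _ in range(n): cam('scene'); v.append(ctrl.get_obs()['torque'][2])
    print('tz',np.round(v,3),np.mean(v).round(3)); st()
E
python3 -c "
from h import *
tq()"
```

```text
tz [0.116 0.19  0.121 0.12  0.15 ] 0.139
t 12.4333 ang 36.918824534993675 tq [ 0.308 -0.314  0.15 ] F [2.2 2.3 5.8] p [ 0.4582 -0.0934  0.0746] q6 0.47
```

Call:
servo_tool(series="1 0 0 0 0 0 2;1 0 0 0 0 0 4;1 0 0 0 0 0 6")

```text
time_s: 12.68
eef_pos: [0.4583, -0.0935, 0.0746]
eef_rot: [0.0, 0.964, 0.266, 0.0]
wrist_force: [1.1, 1.4, 4.9]
opening: 0.271
grasp_force: 61.0
```

```bash
python3 -c "
from h import *
tq()"
```

```text
tz [0.16  0.168 0.165 0.161 0.118] 0.154
t 12.8833 ang 30.924223930508564 tq [ 0.309 -0.274  0.118] F [1.8 1.8 5.4] p [ 0.4583 -0.0934  0.0746] q6 0.575
```

Call:
servo_tool(series="1 0 0 0 0 0 2;1 0 0 0 0 0 4;1 0 0 0 0 0 6;1 0 0 0 0 0 7")

```text
time_s: 13.22
eef_pos: [0.4583, -0.0935, 0.0746]
eef_rot: [0.0, 0.978, 0.206, 0.0]
wrist_force: [2.6, 1.5, 4.6]
opening: 0.266
grasp_force: 61.0
```

```bash
python3 -c "
from h import *
tq()"
```

```text
tz [0.161 0.129 0.149 0.184 0.151] 0.155
t 13.4167 ang 23.922366319674218 tq [ 0.307 -0.324  0.151] F [1.9 1.8 4.8] p [ 0.4583 -0.0934  0.0746] q6 0.697
```

Call:
servo_tool(series="1 0 0 0 0 0 2;1 0 0 0 0 0 4;1 0 0 0 0 0 6;1 0 0 0 0 0 7")

```text
time_s: 13.75
eef_pos: [0.4583, -0.0935, 0.0746]
eef_rot: [0.0, 0.989, 0.146, 0.0]
wrist_force: [2.2, 1.3, 4.2]
opening: 0.266
grasp_force: 61.0
```

```bash
python3 -c "
from h import *
tq()"
```

```text
tz [0.197 0.102 0.169 0.165 0.171] 0.161
t 13.95 ang 16.918373688140154 tq [ 0.281 -0.331  0.171] F [2.3 0.3 5.3] p [ 0.4583 -0.0935  0.0746] q6 0.82
```

Call:
servo_tool(series="1 0 0 0 0 0 2;1 0 0 0 0 0 4;1 0 0 0 0 0 6;1 0 0 0 0 0 7")

```text
time_s: 14.28
eef_pos: [0.4583, -0.0935, 0.0746]
eef_rot: [0.0, 0.996, 0.086, 0.0]
wrist_force: [2.6, 1.4, 4.7]
opening: 0.265
grasp_force: 61.0
```

```bash
python3 -c "
from h import *
tq()"
```

```text
tz [0.188 0.12  0.073 0.099 0.105] 0.117
t 14.4833 ang 9.91725859751212 tq [ 0.31  -0.304  0.105] F [1.8 0.7 5.5] p [ 0.4583 -0.0935  0.0746] q6 0.942
```

Call:
servo_tool(series="1 0 0 0 0 0 2;1 0 0 0 0 0 4;1 0 0 0 0 0 6")

```text
time_s: 14.73
eef_pos: [0.4583, -0.0935, 0.0746]
eef_rot: [0.0, 0.999, 0.033, 0.0]
wrist_force: [2.2, 1.9, 4.5]
opening: 0.266
grasp_force: 61.0
```

```bash
python3 -c "
from h import *
tq()"
```

```text
tz [0.152 0.161 0.135 0.137 0.136] 0.144
t 14.9333 ang 3.91617443070703 tq [ 0.292 -0.347  0.136] F [2.4 0.5 6. ] p [ 0.4583 -0.0935  0.0746] q6 1.046
```

Call:
servo_tool(series="1 0 0 0 0 0 2;1 0 0 0 0 0 4;1 0 0 0 0 0 6")

```text
time_s: 15.18
eef_pos: [0.4583, -0.0935, 0.0746]
eef_rot: [0.0, 1.0, -0.019, 0.0]
wrist_force: [2.7, 0.7, 5.5]
opening: 0.265
grasp_force: 61.0
```

```bash
python3 -c "
from h import *
tq()"
```

```text
tz [0.185 0.061 0.149 0.138 0.13 ] 0.133
t 15.3833 ang -2.0842729494785406 tq [ 0.208 -0.282  0.13 ] F [1.5 0.6 5.1] p [ 0.4583 -0.0935  0.0746] q6 1.151
```

Call:
servo_tool(series="1 0 0 0 0 0 2;1 0 0 0 0 0 4;1 0 0 0 0 0 6")

```text
time_s: 15.63
eef_pos: [0.4583, -0.0935, 0.0746]
eef_rot: [0.0, 0.997, -0.071, 0.001]
wrist_force: [1.6, 1.6, 4.3]
opening: 0.268
grasp_force: 61.0
```

```bash
python3 -c "
from h import *
tq()"
```

```text
tz [0.155 0.199 0.135 0.115 0.069] 0.135
t 15.8333 ang -8.07099107987581 tq [ 0.269 -0.343  0.069] F [3.  1.3 5.2] p [ 0.4583 -0.0935  0.0746] q6 1.256
```

Call:
servo_tool(series="1 0 0 0 0 0 2;1 0 0 0 0 0 4;1 0 0 0 0 0 6")

```text
time_s: 16.08
eef_pos: [0.4583, -0.0935, 0.0746]
eef_rot: [0.0, 0.992, -0.123, 0.001]
wrist_force: [2.1, 1.3, 5.6]
opening: 0.266
grasp_force: 61.0
```

```bash
python3 -c "
from h import *
tq()"
```

```text
tz [0.173 0.096 0.093 0.121 0.175] 0.132
t 16.2833 ang -14.068579653939965 tq [ 0.223 -0.346  0.175] F [ 3.6 -0.8  5.5] p [ 0.4583 -0.0936  0.0746] q6 1.36
```

Call:
servo_tool(series="1 0 0 0 0 0 2;1 0 0 0 0 0 4;1 0 0 0 0 0 6")

```text
time_s: 16.53
eef_pos: [0.4583, -0.0936, 0.0746]
eef_rot: [0.0, 0.985, -0.175, 0.0]
wrist_force: [2.3, 1.4, 5.0]
opening: 0.265
grasp_force: 61.0
```

```bash
python3 -c "
from h import *
tq()"
```

```text
tz [0.172 0.169 0.106 0.139 0.142] 0.146
t 16.7333 ang -20.072278085909026 tq [ 0.184 -0.324  0.142] F [1.6 0.9 5.6] p [ 0.4583 -0.0936  0.0746] q6 1.465
```

Call:
servo_tool(series="1 0 0 0 0 0 2;1 0 0 0 0 0 4;1 0 0 0 0 0 6")

```text
time_s: 16.98
eef_pos: [0.4583, -0.0936, 0.0746]
eef_rot: [0.0, 0.974, -0.226, 0.001]
wrist_force: [2.3, 0.9, 5.3]
opening: 0.27
grasp_force: 61.0
```

```bash
python3 -c "
from h import *
tq()"
```

```text
tz [0.143 0.157 0.112 0.143 0.194] 0.15
t 17.1833 ang -26.071285285040386 tq [ 0.161 -0.322  0.194] F [2.3 0.8 4.7] p [ 0.4583 -0.0936  0.0746] q6 1.57
```

Call:
servo_tool(series="1 0 0 0 0 0 2;1 0 0 0 0 0 4;1 0 0 0 0 0 6")

```text
time_s: 17.43
eef_pos: [0.4583, -0.0936, 0.0746]
eef_rot: [0.0, 0.961, -0.277, 0.001]
wrist_force: [2.1, 0.5, 4.9]
opening: 0.268
grasp_force: 61.0
```

```bash
python3 -c "
from h import *
tq()"
```

```text
tz [0.162 0.151 0.092 0.084 0.126] 0.123
t 17.6333 ang -32.07054939961965 tq [ 0.214 -0.333  0.126] F [2.5 1.7 6. ] p [ 0.4583 -0.0936  0.0746] q6 1.675
```

The torque should be climbing by now, so I'll check jaw, nut and stop positions in depth.

```bash
python3 - <<'E'
from h import *
s=cam('scene');P=pts(s);h=cv2.cvtColor(s['img'],cv2.COLOR_RGB2HSV)
a=np.radians(5);c=np.array([.4615,-.1490]);d=P[...,:2]-c
X=d@[np.cos(a),np.sin(a)];Y=d@[-np.sin(a),np.cos(a)];Z=P[...,2]
steel=(Z>.036)&(Z<.05)&(abs(X)<.02)&(Y<.018)&(Y>-.1)&(h[...,1]<60)
print('steel Y hist',np.histogram(Y[steel],np.arange(-.09,.02,.003)))
n=(h[...,0]<25)&(h[...,1]>90)&(Z>.016)&(abs(X)<.03)&(abs(Y+.035)<.04)
print('nut',n.sum(),np.percentile(Y[n],[2,50,98]),np.percentile(X[n],[2,98]),Z[n].max())
cv2.imwrite('pics/w3.png',cv2.resize(s['img'][250:340,350:500],(800,480),interpolation=cv2.INTER_CUBIC)[...,::-1])
E
```

```text
steel Y hist (array([ 0,  0,  0,  0, 29, 55, 37, 36, 39, 22,  5,  0,  0,  0,  1,  0,  1,
        0,  0,  0, 26, 71, 31, 32, 11,  0,  0,  0,  0,  0,  0,  0,  0,  0,
        0,  0]), array([-9.00000000e-02, -8.70000000e-02, -8.40000000e-02, -8.10000000e-02,
       -7.80000000e-02, -7.50000000e-02, -7.20000000e-02, -6.90000000e-02,
       -6.60000000e-02, -6.30000000e-02, -6.00000000e-02, -5.70000000e-02,
       -5.40000000e-02, -5.10000000e-02, -4.80000000e-02, -4.50000000e-02,
       -4.20000000e-02, -3.90000000e-02, -3.60000000e-02, -3.30000000e-02,
       -3.00000000e-02, -2.70000000e-02, -2.40000000e-02, -2.10000000e-02,
       -1.80000000e-02, -1.50000000e-02, -1.20000000e-02, -9.00000000e-03,
       -6.00000000e-03, -3.00000000e-03,  8.32667268e-17,  3.00000000e-03,
        6.00000000e-03,  9.00000000e-03,  1.20000000e-02,  1.50000000e-02,
        1.80000000e-02]))
nut 278 [-0.05343596 -0.04468984 -0.03143423] [-0.01482205  0.00672676] 0.03817421768358181
```

View pics/w3.png

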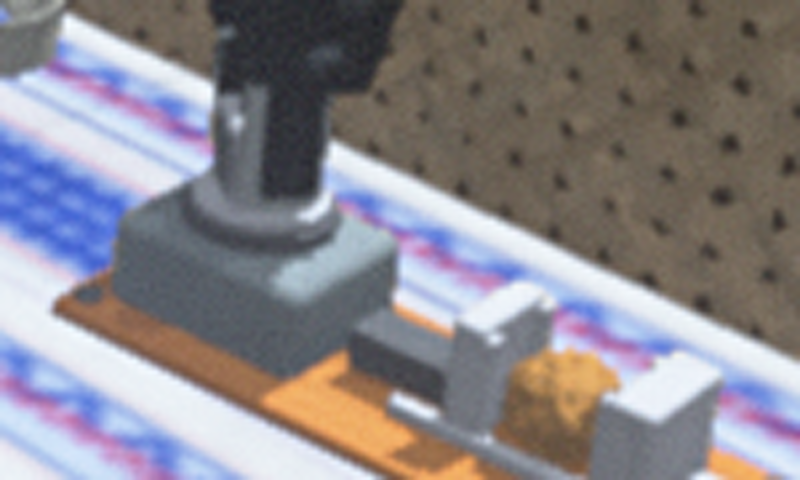

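The tenth picture shows the jaw (crop 500,360) reaching the nut at (560,400), which lies against the stop. The depth agrees: jaw face about -29 mm, stop about -58 mm. Contact is imminent, so I go on with small steps.

Call:
servo_tool(series="1 0 0 0 0 0 2;1 0 0 0 0 0 4;1 0 0 0 0 0 5;1 0 0 0 0 0 5")

```text
time_s: 18.02
eef_pos: [0.4583, -0.0936, 0.0746]
eef_rot: [0.0, 0.948, -0.318, 0.001]
wrist_force: [0.7, 1.1, 5.2]
opening: 0.268
grasp_force: 61.0
```

```bash
python3 -c "
from h import *
tq(6)"
```

```text
tz [0.118 0.168 0.152 0.103 0.128 0.121 0.128] 0.131
t 18.3167 ang -37.068567592801436 tq [ 0.179 -0.335  0.128] F [1.9 0.4 5.4] p [ 0.4583 -0.0936  0.0746] q6 1.762
```

Call:
servo_tool(series="1 0 0 0 0 0 2;1 0 0 0 0 0 4;1 0 0 0 0 0 5;1 0 0 0 0 0 5")

```text
time_s: 18.65
eef_pos: [0.4583, -0.0936, 0.0746]
eef_rot: [0.0, 0.933, -0.359, 0.001]
wrist_force: [2.0, -0.4, 5.5]
opening: 0.27
grasp_force: 61.0
```

```bash
python3 -c "
from h import *
tq(6)"
```

```text
tz [0.127 0.109 0.155 0.187 0.155 0.152 0.137] 0.146
t 18.95 ang -42.061326586751804 tq [ 0.195 -0.323  0.137] F [1.3 0.8 5.1] p [ 0.4583 -0.0936  0.0746] q6 1.849
```

Call:
servo_tool(series="1 0 0 0 0 0 2;1 0 0 0 0 0 4;1 0 0 0 0 0 5;1 0 0 0 0 0 5")

```text
time_s: 19.28
eef_pos: [0.4583, -0.0936, 0.0746]
eef_rot: [0.0, 0.917, -0.4, 0.001]
wrist_force: [1.7, -0.0, 5.7]
opening: 0.267
grasp_force: 61.0
```

```bash
python3 -c "
from h import *
tq(6)"
```

```text
tz [0.119 0.169 0.18  0.134 0.111 0.109 0.145] 0.138
t 19.5833 ang -47.068374663222336 tq [ 0.156 -0.348  0.145] F [ 1.8 -0.1  5.1] p [ 0.4583 -0.0937  0.0746] q6 1.936
```

Call:
servo_tool(series="1 0 0 0 0 0 2;1 0 0 0 0 0 4;1 0 0 0 0 0 5;1 0 0 0 0 0 5")

```text
time_s: 19.92
eef_pos: [0.4583, -0.0936, 0.0746]
eef_rot: [0.0, 0.898, -0.439, 0.001]
wrist_force: [2.2, 0.4, 6.7]
opening: 0.266
grasp_force: 61.0
```

```bash
python3 -c "
from h import *
tq(6)"
```

```text
tz [0.129 0.162 0.158 0.18  0.155 0.145 0.158] 0.155
t 20.2167 ang -52.06573410433915 tq [ 0.13  -0.393  0.158] F [2.7 0.2 4.9] p [ 0.4583 -0.0936  0.0746] q6 2.024
```

Call:
servo_tool(series="1 0 0 0 0 0 2;1 0 0 0 0 0 4;1 0 0 0 0 0 5;1 0 0 0 0 0 5")

```text
time_s: 20.55
eef_pos: [0.4583, -0.0937, 0.0746]
eef_rot: [0.0, 0.878, -0.478, 0.001]
wrist_force: [1.5, -0.1, 6.3]
opening: 0.263
grasp_force: 61.0
```

```bash
cat >> h.py <<'E'
def gap():
    s=cam('scene');P=pts(s);h=cv2.cvtColor(s['img'],cv2.COLOR_RGB2HSV)
    a=np.radians(5);d=P[...,:2]-np.array([.4615,-.1490])
    X=d@[np.cos(a),np.sin(a)];Y=d@[-np.sin(a),np.cos(a)];Z=P[...,2]
    for lo,hi in((-.04,0),(-.09,-.055)):
        m=(abs(Z-.043)<.004)&(abs(X)<.018)&(Y>lo)&(Y<hi)&(h[...,1]<60); print('steel',m.sum(),np.percentile(Y[m],[3,50,97]).round(4))
    n=(h[...,0]<25)&(h[...,1]>90)&(Z>.02)&(abs(X)<.03)&(abs(Y+.04)<.04); print('nut',n.sum(),np.percentile(Y[n],[2,50,98]).round(4),Z[n].max())
E
python3 -c "
from h import *
tq(6);gap()"
```

```text
tz [0.141 0.147 0.146 0.131 0.096 0.123 0.11 ] 0.128
t 20.85 ang -57.06519937311334 tq [ 0.139 -0.356  0.11 ] F [1.9 0.7 5.4] p [ 0.4583 -0.0936  0.0746] q6 2.111
steel 134 [-0.0316 -0.0268 -0.0204]
steel 176 [-0.0753 -0.0693 -0.0615]
nut 233 [-0.055  -0.0465 -0.0343] 0.037719926749829435
```

Call:
servo_tool(series="1 0 0 0 0 0 2;1 0 0 0 0 0 4;1 0 0 0 0 0 5;1 0 0 0 0 0 5")

```text
time_s: 21.23
eef_pos: [0.4583, -0.0937, 0.0746]
eef_rot: [0.0, 0.857, -0.516, 0.001]
wrist_force: [2.0, 0.5, 4.8]
opening: 0.269
grasp_force: 61.0
```

```bash
python3 -c "
from h import *
tq(6);gap()"
```

```text
tz [0.154 0.147 0.107 0.117 0.09  0.118 0.103] 0.12
t 21.5333 ang -62.06214368781871 tq [ 0.159 -0.322  0.103] F [2.1 0.9 4.8] p [ 0.4583 -0.0937  0.0746] q6 2.198
steel 137 [-0.0326 -0.0272 -0.0204]
steel 176 [-0.0752 -0.0692 -0.0612]
nut 230 [-0.0552 -0.0466 -0.0341] 0.03855681104619085
```

Call:
servo_tool(series="1 0 0 0 0 0 2;1 0 0 0 0 0 4;1 0 0 0 0 0 6;1 0 0 0 0 0 6")

```text
time_s: 21.92
eef_pos: [0.4582, -0.0937, 0.0746]
eef_rot: [0.0, 0.828, -0.56, 0.001]
wrist_force: [2.2, 1.2, 4.9]
opening: 0.268
grasp_force: 61.1
```

```bash
python3 -c "
from h import *
tq(6);gap()"
```

```text
tz [0.141 0.112 0.113 0.216 0.149 0.122 0.156] 0.144
t 22.2167 ang -68.06056468338521 tq [ 0.161 -0.307  0.156] F [1.3 0.1 5.6] p [ 0.4582 -0.0937  0.0746] q6 2.303
steel 134 [-0.0329 -0.0278 -0.0218]
steel 174 [-0.0755 -0.0692 -0.0613]
nut 224 [-0.0552 -0.0469 -0.0348] 0.03810780419434301
```

Call:
servo_tool(series="1 0 0 0 0 0 2;1 0 0 0 0 0 4;1 0 0 0 0 0 6;1 0 0 0 0 0 6")

```text
time_s: 22.6
eef_pos: [0.4582, -0.0937, 0.0746]
eef_rot: [0.0, 0.798, -0.603, 0.001]
wrist_force: [1.5, -1.1, 4.6]
opening: 0.266
grasp_force: 61.1
```

```bash
python3 -c "
from h import *
tq(6);gap()"
```

```text
tz [0.23  0.171 0.212 0.19  0.232 0.216 0.193] 0.206
t 22.9 ang -74.05797271634903 tq [ 0.138 -0.272  0.193] F [1.6 1.1 6.4] p [ 0.4582 -0.0937  0.0746] q6 2.407
steel 135 [-0.0338 -0.0284 -0.022 ]
steel 170 [-0.0752 -0.0691 -0.0621]
nut 222 [-0.0553 -0.0471 -0.0354] 0.03754996433638985
```

Contact: the torque has risen to 0.21. From here I use small steps.

Call:
servo_tool(series="1 0 0 0 0 0 1.5;1 0 0 0 0 0 3;1 0 0 0 0 0 4;1 0 0 0 0 0 4")

```text
time_s: 23.28
eef_pos: [0.4582, -0.0937, 0.0746]
eef_rot: [0.0, 0.777, -0.63, 0.001]
wrist_force: [2.4, 0.1, 5.1]
opening: 0.263
grasp_force: 61.1
```

```bash
python3 -c "
from h import *
tq(9)"
```

```text
tz [0.232 0.269 0.268 0.248 0.243 0.233 0.185 0.239 0.21  0.271] 0.24
t 23.7333 ang -78.04825979633758 tq [ 0.107 -0.321  0.271] F [2.  0.2 5.1] p [ 0.4582 -0.0937  0.0746] q6 2.477
```

Call:
servo_tool(series="1 0 0 0 0 0 1.5;1 0 0 0 0 0 3;1 0 0 0 0 0 4;1 0 0 0 0 0 4")

```text
time_s: 24.07
eef_pos: [0.4582, -0.0937, 0.0746]
eef_rot: [0.0, 0.754, -0.657, 0.001]
wrist_force: [1.8, 0.4, 6.0]
opening: 0.264
grasp_force: 61.1
```

```bash
python3 -c "
from h import *
tq(9)"
```

```text
tz [0.234 0.297 0.192 0.264 0.315 0.25  0.252 0.236 0.282 0.245] 0.257
t 24.5167 ang -82.04284662045133 tq [ 0.119 -0.342  0.245] F [ 1.3 -0.3  5.4] p [ 0.4582 -0.0937  0.0746] q6 2.547
```

Call:
servo_tool(series="1 0 0 0 0 0 1.5;1 0 0 0 0 0 3;1 0 0 0 0 0 4;1 0 0 0 0 0 4")

```text
time_s: 24.85
eef_pos: [0.4582, -0.0937, 0.0746]
eef_rot: [0.0, 0.731, -0.683, 0.001]
wrist_force: [1.3, 0.2, 5.9]
opening: 0.268
grasp_force: 61.1
```

```bash
python3 -c "
from h import *
tq(9)"
```

```text
tz [0.232 0.287 0.349 0.238 0.218 0.265 0.245 0.271 0.244 0.275] 0.262
t 25.3 ang -86.04386393119451 tq [ 0.119 -0.316  0.275] F [ 2.1 -0.5  6.4] p [ 0.4582 -0.0937  0.0746] q6 2.617
```

Call:
servo_tool(series="1 0 0 0 0 0 1.5;1 0 0 0 0 0 3;1 0 0 0 0 0 4;1 0 0 0 0 0 4")

```text
time_s: 25.63
eef_pos: [0.4582, -0.0937, 0.0746]
eef_rot: [-0.0, -0.706, 0.708, -0.001]
wrist_force: [0.9, 0.3, 4.8]
opening: 0.268
grasp_force: 61.1
```

```bash
python3 -c "
from h import *
tq(9)"
```

```text
tz [0.276 0.282 0.191 0.236 0.206 0.28  0.242 0.233 0.273 0.199] 0.242
t 26.0833 ang 269.9592979270968 tq [ 0.058 -0.314  0.199] F [1.6 0.5 5.7] p [ 0.4582 -0.0937  0.0746] q6 2.687
```

The torque has been flat at about 0.25 over the last 12°, so the clutch is slipping. I'll add 3° more for margin, then release and back off to check the ticks from the top camera.

Call:
servo_tool(series="1 0 0 0 0 0 1.5;1 0 0 0 0 0 3;1 0 0 0 0 0 3")

```text
time_s: 26.33
eef_pos: [0.4582, -0.0937, 0.0746]
eef_rot: [-0.0, -0.688, 0.726, -0.0]
wrist_force: [2.4, -0.2, 6.3]
opening: 0.267
grasp_force: 61.1
```

```bash
python3 -c "
from h import *
tq(9)"
```

```text
tz [0.302 0.279 0.275 0.285 0.254 0.272 0.258 0.303 0.293 0.302] 0.282
t 26.7833 ang 266.9577390024304 tq [ 0.036 -0.268  0.302] F [ 1.7 -0.1  5.3] p [ 0.4582 -0.0937  0.0746] q6 2.739
```

Call:
servo_tool(series="0.6 0 0 0 0 0 0;0.4 0 0 0 0 0 0;0.3 0 0 0 0 0 0;0 0 0 0 0 0 0;-0.2 0 0 0 0 0 0;-0.2 0 0 0 0 0 0;-0.2 0 0 0 0 0 0;-0.2 0 0 -0.02 0 0 0;-0.2 0 0 -0.05 0 0 0;-0.2 0 0 -0.09 0 0 0;-0.2 0 0 -0.13 0 0 0;-0.2 0 0 -0.15 0 0 0")

```text
time_s: 27.78
eef_pos: [0.4594, -0.094, 0.229]
eef_rot: [0.001, -0.687, 0.726, -0.003]
wrist_force: [2.7, -0.9, 0.1]
opening: 0.598
grasp_force: 0.0
```

```bash
python3 - <<'E'
from h import *
st(); gap(); go(.40,.30,.22,-90)
E
```

```text
t 27.7833 ang 266.84045308137894 tq [ 0.02  -0.058  0.012] F [ 2.7 -0.9  0.1] p [ 0.4594 -0.094   0.229 ] q6 2.741
steel 134 [-0.0337 -0.0291 -0.0222]
steel 173 [-0.0752 -0.0693 -0.0607]
nut 222 [-0.0554 -0.0472 -0.0356] 0.03764055567620589
shift mm [-390.8   82.6    9.2] turn [-0.55 -0.26 -3.15] t 27.8333
```

Released; the jaw and nut hold their place. I'll swing the arm back to the start side, where the top view was clear.

Call:
servo_tool(series="-0.2 0.035 0.017 -0.02 0 0 0;-0.2 0.07 0.034 -0.02 0 0 0;-0.2 0.105 0.051 -0.02 0 0 0;-0.2 0.14 0.068 -0.02 0 0 0;-0.2 0.175 0.085 -0.02 0 0 0;-0.2 0.21 0.102 -0.02 0 0 0;-0.2 0.245 0.119 -0.02 0 0 0;-0.2 0.28 0.136 -0.02 0 0 0;-0.2 0.315 0.153 -0.02 0 0 0;-0.2 0.35 0.17 -0.02 0 0 0;-0.2 0.385 0.187 -0.02 0 0 0;-0.2 0.42 0.204 -0.02 0 0 0")

```text
time_s: 28.83
eef_pos: [0.2295, -0.5026, 0.2436]
eef_rot: [0.0, -0.687, 0.727, 0.0]
wrist_force: [1.1, -0.5, -0.3]
opening: 0.599
grasp_force: 0.0
```

```bash
python3 - <<'E'
from h import *
st(); c=cam('top'); save(c,'t9.png')
h=cv2.cvtColor(c['img'],cv2.COLOR_RGB2HSV)
ax=np.array([.4575,-.0937]);
roi=h[195:260,360:430]; 
for hh in(.040,.046):
  out=[]
  for v in range(195,260):
    for u in range(360,430):
      p=ray(c,u,v,hh)[:2]-ax; r=np.hypot(*p)
      H,S,V=h[v,u].astype(int)
      if .017<r<.028 and S>70 and 8<H<35: out.append((u,v,H,S,V,round(r*1e3,1),round(np.degrees(np.arctan2(p[1],p[0])))))
  print(hh,len(out)); print(out[:30])
print(c['img'][216:246:3,376:412:3].mean(-1).astype(int))
E
```

```text
t 28.8333 ang 266.8121687263895 tq [-0.006 -0.005  0.02 ] F [ 1.1 -0.5 -0.3] p [ 0.2295 -0.5026  0.2436] q6 1.84
0.04 41
[(390, 215, np.int64(13), np.int64(72), np.int64(212), np.float64(25.7), 10), (391, 215, np.int64(12), np.int64(83), np.int64(210), np.float64(25.4), 6), (392, 215, np.int64(11), np.int64(85), np.int64(209), np.float64(25.3), 1), (393, 215, np.int64(12), np.int64(103), np.int64(217), np.float64(25.3), -3), (394, 215, np.int64(11), np.int64(95), np.int64(203), np.float64(25.4), -7), (395, 215, np.int64(10), np.int64(100), np.int64(211), np.float64(25.7), -11), (396, 215, np.int64(12), np.int64(104), np.int64(214), np.float64(26.2), -16), (397, 215, np.int64(10), np.int64(103), np.int64(213), np.float64(26.7), -20), (398, 215, np.int64(10), np.int64(96), np.int64(205), np.float64(27.4), -23), (385, 216, np.int64(11), np.int64(114), np.int64(213), np.float64(27.4), 31), (386, 216, np.int64(11), np.int64(113), np.int64(212), np.float64(26.4), 28), (387, 216, np.int64(9), np.int64(106), np.int64(215), np.float64(25.5), 24), (388, 216, np.int64(11), np.int64(110), np.int
[... 3520 characters left out ...]
t64(162), np.float64(25.6), -32), (401, 216, np.int64(13), np.int64(89), np.int64(175), np.float64(26.7), -36), (383, 217, np.int64(13), np.int64(145), np.int64(222), np.float64(27.6), 43)]
[[192 175 166 161 164 153 151 132 130 158 158 155]
 [134 156 169 177 128 153 186 176 198 174 167 162]
 [160 182 176 142 134 235 135 159 232 178 174 155]
 [159 164 114 235 111 170 120 120 238 138 173 156]
 [142 167 106 226  82 232 115 109 233 140 180 143]
 [121 182  82 223  71 238 221 204 175 126 175 117]
 [ 98 176  91 107 113  77 104 131 159 119 178 145]
 [ 86 183 177  82  81 149 155 115  91 178 174 151]
 [ 70 180 174 160 105  76  91 105 148 146 133 121]
 [ 67 114  95  84  75  74  65  67  70  81 106 162]]
```

```bash
python3 - <<'E'
from h import *
acc=np.mean([cam('top')['img'].astype(float) for _ in range(6)],0).astype(np.uint8)
c=cam('top'); h=cv2.cvtColor(acc,cv2.COLOR_RGB2HSV).astype(int); ax=np.array([.4575,-.0937])
print('H/S u382..404'); 
for v in range(213,224): print(v,' '.join(f'{h[v,u,0]:2d}/{h[v,u,1]:3d}' for u in range(382,404)))
for v in range(212,250):
  for u in range(372,412):
    if 15<=h[v,u,0]<32 and h[v,u,1]>75:
      o=[]
      for z in(.040,.045):
        p=ray(c,u,v,z)[:2]-ax; o.append((round(np.hypot(*p)*1e3,1),round(np.degrees(np.arctan2(p[1],p[0])))))
      print(u,v,h[v,u].tolist(),*[tuple(map(float,q)) for q in o])
E
```

```text
H/S u382..404
213 108/ 12 107/ 16 108/ 15 106/ 15 109/ 13 106/ 13 105/ 11 106/ 12 105/ 13 105/ 14 104/ 15 105/ 16 104/ 17 106/ 17 105/ 16 106/ 15 106/ 15 105/ 16 107/ 16 107/ 20 108/ 20 108/ 26
214 124/ 16 124/ 19 122/ 18 120/ 16 122/ 15 125/ 15 122/ 15 125/ 14 125/ 15 124/ 17 122/ 18 126/ 17 124/ 19 124/ 19 125/ 19 128/ 17 129/ 16 150/  9 13/ 65 12/ 83 12/ 84 12/ 84
215 152/ 21 152/ 21 148/ 22 146/ 21 148/ 21 148/ 22 164/ 28 12/ 67 13/ 76 11/ 84 11/ 86 12/101 10/ 98 10/101 10/102 11/104 10/ 98 10/ 86 14/135 13/149 13/146 13/147
216 12/108 12/109 10/109 11/111 10/108 10/106 11/111 14/139 13/139 13/145 14/147 13/147 13/147 13/146 13/144 13/139 12/130 12/102 12/ 94 13/ 86 11/ 55 10/ 48
217 13/150 13/145 13/148 13/145 13/135 14/138 17/157 22/145 14/110 15/131 18/136 10/ 54 133/ 11 135/ 12 131/ 11 113/ 20 110/ 22 108/ 30 107/ 26 107/ 27 104/ 35 107/ 35
218  8/ 41 163/ 11 150/  8 125/  9 117/ 17 138/  9 19/130 22/147 18/ 80 19/135 22/149 14/ 31 108/ 47 106/ 40 106/ 37 105/ 40 104/ 39 106/ 40 105/ 41 105/ 41 105/ 40 106/ 39
219 104/ 34 105/ 42 104/ 43 105/ 41 105/ 42 106/ 47 17/ 34 20/ 88 
[... 710 characters left out ...]
15/ 14 113/ 12 109/ 19 111/ 29 114/ 28 109/ 29 109/ 29 115/ 25 113/ 26 111/ 26 113/ 24 117/ 12 116/ 25 111/ 27 104/ 36
388 217 [17, 157, 219] (23.0, 22.0) (22.2, 25.0)
389 217 [22, 145, 245] (22.3, 17.0) (21.5, 20.0)
391 217 [15, 131, 201] (21.5, 7.0) (20.5, 10.0)
392 217 [18, 136, 234] (21.3, 2.0) (20.2, 5.0)
388 218 [19, 130, 174] (21.2, 24.0) (20.5, 27.0)
389 218 [22, 147, 249] (20.5, 19.0) (19.7, 22.0)
390 218 [18, 80, 150] (19.9, 14.0) (19.0, 17.0)
391 218 [19, 135, 161] (19.6, 8.0) (18.5, 11.0)
392 218 [22, 149, 243] (19.4, 3.0) (18.3, 5.0)
389 219 [20, 88, 211] (18.7, 21.0) (17.9, 25.0)
392 219 [18, 115, 218] (17.4, 3.0) (16.3, 6.0)
411 242 [15, 141, 225] (43.6, -130.0) (43.4, -131.0)
```

The two brass ticks show separately at top pixels (388.8,218) and (391.8,218). That is about 15°, or 5.5 mm of slip, which is inside 1–12 mm. The nut is clamped and the robot is clear, so I'm handing in.

```bash
python3 -c "
from h import *
gap(); print(ctrl.hand_in())"
```

```text
steel 132 [-0.0339 -0.0289 -0.0225]
steel 173 [-0.0754 -0.0694 -0.0617]
nut 219 [-0.0555 -0.0473 -0.036 ] 0.03821226336778899
the job is handed in; nothing more can be done
None
```

The walnut is clamped in the nut vice and let go, with the clutch slipped about 5.5 mm between the ticks, and the job is handed in at about 29 s with the arm clear; no verdict was shown.

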